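Find the heavy side of a film flywheel and hold it down

ROBOT

A 6-joint arm with a two-finger parallel gripper is mounted at the origin on the work surface. World frame = base frame: x ahead of the robot, y to its left, z up, the work surface at z = 0. Lengths are in m, angles in rad, forces in N, time in s.
With the tool pointing down it reaches from about 0.35 to 0.775 m from the base axis. Payload 5.5 kg.
Tool frame: the origin (TCP) lies midway between the tips of the shut fingers; the grasp point (between the pads) lies grip_point_offset behind it (grip_point_offset is the distance from the TCP to the grasp point, in m); z points along the fingers, y is the direction in which the jaws open and shut (so a half turn about z gives the same grasp; the last joint's range is limited). The gripper opens to 85 mm and grips with 20 to 120 N. Pads are 22 mm wide; open, the fingers measure 114 mm over their backs; the gripper's body (76 mm by 85 mm) begins 54 mm behind the grasp point. The pads swing forward as they close: fully open they stand 13 mm farther back than shut.
Start: joints at [-1.322, 0.313, 0.046, 1.304, 0, 1.431], TCP at [0.218, -0.532, 0.196] pointing down, gripper open.
Joint ranges: [-2.76, 2.76], [-0.86, 1.69], [-1.03, 1.26], [-2.2, 2.34], [-1.47, 1.5], [-3.14, 3.14]. Speed limits (rad/s): [2.57, 2.57, 3.14, 3.14, 3.14, 3.14].

INTERFACE

Orientations are given as a unit quaternion [w, x, y, z].
In Python, from workcell import * gives the robot as it stands.
- The arm moves only by the tool send_rows, never from a script. Its argument "series" is one flat list of numbers, 7 for each row, row after row: the shift along the tool's x, y, z in cm, then the turn, a rotation vector about the tool's x, y, z in degrees, then the opening, from 0 (shut) to 1 (fully open). A call has 1 to 10 rows; each row is the pose to reach, as a shift and turn from the pose commanded when the call began, along the tool's axes at that moment; what a row does not reach only later rows make up. A row lasts 1/12 s, in which the tool goes at most 41.7 mm and 7.16 degrees, less where a joint would pass 70% of its speed; a pose out of reach is approached as far as the arm can. A call with a gripper value outside its range is refused whole. The fingers move at their own pace and stop on an object; "newtons" is the grip in N (left out, the last holds). Time passes only in rows, so rows that repeat a pose let the fingers close. It gives the time, the measured TCP pose, the force and the opening at its end, in the units of the state.
- get_state(): the state, without advancing time (a new reading comes with each control period).
- read_camera(name): name is "scene" or "top"; returns the picture (384x512x3 uint8, blue, green, red); there is no depth.
- camera_info(name): a dict with "K" (3x3 intrinsics, pixels), "D" ([k1, k2, p1, p2, k3] as OpenCV has them; the pictures are not rectified), "xyz" and "attitude" of the camera in the world. Camera axes: x right, y down, z forward; pixel columns grow to the right and rows downward; lengths in m; the calibration is good to about 2 mm. A picture is of the moment at which its call begins. camera_info takes no time and is no camera call.
- hand_in(): hands the job in, once; it reports no verdict.
Trained networks look in the newest picture that a camera, given by its name, has taken for a name from the list of things; names that differ only in an ending like _2 or _b are one class to them, and where a whole thing is asked for, a point or a joint stands for the part that bears it (a point fixed in the world has none). Each returns a list of dicts, best first, with "p" (0 to 1); they miss things now and then, are a little off and sometimes report something else, mostly with a low value. They report only what shows in the picture. A call takes as long as a camera call.
- silhouettes(camera, label): "pixels" (384x512 bool, what is visible of it) and "box" ([left, top, width, height] in pixels, round what is visible of it).
The state is a dict: "clock": time; "joint_pos": joint angles; "qvel": joint speeds; "tau": joint torques, N m; "tcp_pos": TCP position; "orientation": TCP orientation; "wrist_force": force on the tool from outside, world axes, zero at the start; "ft_torque": the same for the moment, N m; "finger_gap": finger opening in m.
Only numpy, scipy, OpenCV 4.12 (cv2) and the standard library are available. Lean on these libraries where they do the work, as an engineer would, in place of code of your own. Each camera call takes 0.05 s, during which the arm holds its last target. There are 200 camera calls.

TASK

The aluminium flywheel on the balancing stand has a weight hidden inside, on one side, and the bearing is a little too stiff for it to settle at the bottom by itself. Flip the stand's cam lever all the way outward, away from the wheel, to take the brake off; then turn the wheel to and fro by hand to find its heavy side by feel. Finish while holding the wheel still in the gripper, with the heavy side straight down, the brake still off and the other things on the bench left where they are.

Things in the scene. Friction and masses are not known exactly. Their poses are not given: they have to be found in the camera images.
- rim: The flywheel, an upright aluminium disc 130 mm across, 22 mm thick, turning endlessly. Origin: the disc's centre, 115 mm above the bench. x: the axle, away from the bearing post; y, z turn with the disc. A black line runs from near the centre along its z axis, on both faces and the edge: it only shows how far it has turned and tells nothing of the heavy side, which differs each time.
- stand: The fixed stand; origin on the bench under the disc's centre, x along the axle, z up; the lever is on its -y side. Post: -x side of the disc, 44 mm from it, rounded about the axle (22 mm radius). Hubs beside the disc: 18 mm radius, 15 mm proud on the post side; 14 mm radius, 8 mm on the other. The faces are otherwise flat (the six small discs are only markings): pinch the edge across the 22 mm from above.
- axle (a point): Centre of the disc on the stand. Brake off, the hidden weight pulls with at most 0.12 to 0.20 N m against bearing friction of 0.065 N m and a drag of 0.05 N m per rad/s: let go, the wheel rolls slowly, heavy side downward, without swinging, and sticks 20 to 30 degrees short of the bottom, equally far from either side. Near heavy side up it also sticks, but a push makes it roll away.
- lever (a joint): Angle of the brake's cam lever: 0 = upright, brake on (wheel held); 1.3 = end stop, lying outward, away from the wheel, brake off. The wheel is free from about 0.25. The lever stays where it is left; friction 0.2 N m.
- lever_ball (a point): Centre of the black ball, 22 mm across, at the end of the lever (a 12 mm steel rod), 90 mm from its pivot. The pivot is parallel to the axle, in the disc's plane at y = -122 mm in the stand's frame, 112 mm above the bench. Upright, the ball is 202 mm above the bench; it tips outward, to the stand's -y.
- reel: Bystander: blue film reel lying flat, 130 mm across, 16 mm high; origin under its centre.
- splicer: Bystander: steel film splicer, 100 x 130 mm, about 110 mm high; origin under its centre.
- loupe: Bystander: black magnifier, 48 mm across, 45 mm high; origin under its centre.

How it is judged:
On the way:
1. the cam lever is flipped outward, past 1.0 rad, and the brake is off (value of joint lever above 1 rad), for 0.2 s.
At the end, for the whole second after the job is handed in: The wheel is held still by the fingers (over 2 N of contact), its hidden weight within 0.22 rad (12.6 degrees) of straight down, and the lever is still flipped outward (past 1.0 rad) ((value of joint core between -13.4864 and -13.0464 rad or value of joint core between -7.2032 and -6.7632 rad or value of joint core between -0.92 and -0.48 rad or value of joint core between 5.3632 and 5.8032 rad or value of joint core between 11.6464 and 12.0864 rad) and velocity of joint core between -0.06 and 0.06 rad/s and contact force between the fingers and rim above 2 N and value of joint lever above 1 rad); the arm keeps its last pose, push and grip.
It fails at once if a bystander (blue reel, splicer or loupe) is shifted by more than 30 mm (distance of any of reel, splicer, loupe from where it was at the start of the episode above 0.03 m).
It also fails if it takes over 72 s, if anything falls off the work surface, if the arm or the gripper's body presses on something with over 40 N, if the wrist force passes 120 N, or if a joint passes its speed limit or range.

## Working session

There is one attempt and no reset: what is moved stays moved. The work goes in short steps, Python scripts to look and compute and a tool call to move; the robot and the scene stay as the last step left them, time stands still between calls to the robot, and variables do not carry over. Pictures are saved under pics/ and viewed, about 8 in all and at most 12, crops included, and the job is handed in when it is done.

Besides the shell and the picture viewer there is one more tool, called after "Request:" as name(argument=value, ...) on one line, values as JSON. send_rows: Moves the arm, as the interface text tells. Its arguments: {"type":"object","properties":{"series":{"type":"array"},"newtons":{"type":"number"}},"required":["series"]}

```bash
mkdir -p pics; ls
python3 - <<'E'
from workcell import *
import cv2,numpy as np
s=get_state(); print({k:np.round(v,3).tolist() for k,v in s.items()})
for c in("scene","top"):
    im=read_camera(c); cv2.imwrite(f"pics/{c}0.png",im)
    i=camera_info(c); print(c,{k:np.round(v,4).tolist() for k,v in i.items()})
    for l in("rim","stand","lever","lever_ball","reel","splicer","loupe"):
        r=silhouettes(c,l)
        for d in r[:2]:
            ys,xs=np.nonzero(d["pixels"]); print(l,round(d["p"],2),d["box"],xs.mean().round(1),ys.mean().round(1))
a=cv2.imread("pics/scene0.png");b=cv2.imread("pics/top0.png")
E
```

```text
pics
{'clock': 0.0, 'joint_pos': [-1.322, 0.314, 0.045, 1.304, -0.0, 1.431], 'qvel': [-0.0, 0.001, 0.001, -0.001, 0.001, -0.002], 'tau': [0.001, -48.063, 29.853, 0.019, 0.0, 0.0], 'tcp_pos': [0.218, -0.532, 0.195], 'orientation': [-0.001, 0.981, 0.193, -0.0], 'wrist_force': [0.21, -0.283, 0.142], 'ft_torque': [-0.043, 0.019, 0.053], 'finger_gap': 0.085}
scene {'K': [[373.3313, 0.0, 257.1469], [0.0, 373.3313, 191.1379], [0.0, 0.0, 1.0]], 'D': [-0.074, 0.0, 0.0, 0.0, 0.0], 'xyz': [1.1962, -0.0615, 0.7927], 'attitude': [-0.2819, 0.7347, 0.5727, -0.2299]}
rim 0.64 [222.8, 148.3, 50.3, 40.7] 246.4 168.9
stand 0.94 [184.4, 137.2, 99.1, 85.7] 236.1 187.4
lever 0.74 [182.3, 136.3, 21.6, 30.9] 194.1 153.0
lever_ball 0.51 [184.5, 138.6, 23.2, 30.5] 194.4 153.7
reel 0.97 [328.7, 210.7, 52.9, 45.7] 353.5 232.0
splicer 0.71 [327.8, 150.4, 52.0, 29.8] 353.2 162.2
loupe 0.73 [90.2, 273.8, 26.5, 29.8] 102.1 288.9
top {'K': [[367.6061, 0.0, 257.6628], [0.0, 367.6061, 186.8333], [0.0, 0.0, 1.0]], 'D': [-0.114, 0.0, 0.0, 0.0, 0.0], 'xyz': [0.4929, 0.04, 1.2494], 'attitude': [-0.0396, 0.7153, -0.6972, 0.0281]}
rim 0.68 [235.1, 206.3, 38.0, 24.1] 254.2 217.2
stand 0.66 [214.6, 184.7, 95.0, 83.3] 263.1 226.4
lever 0.5 [285.4, 226.8, 18.7, 10.9] 294.8 233.7
reel 0.71 [218.2, 186.3, 85.7, 79.2] 263.1 226.3
reel 0.59 [171.4, 143.6, 35.4, 39.6] 186.9 162.0
splicer 0.59 [129.0, 210.5, 48.7, 39.9] 153.2 231.6
loupe 0.52 [361.0, 152.8, 19.5, 17.3] 371.0 160.9
```

View pics/scene0.png

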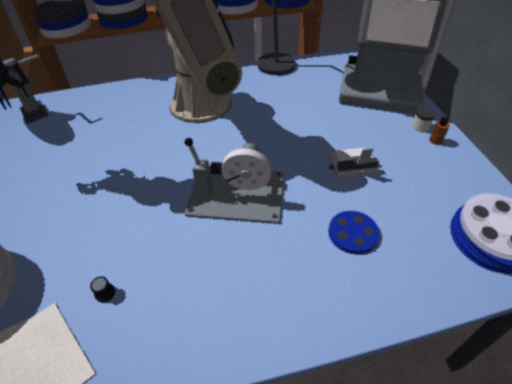

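View pics/top0.png

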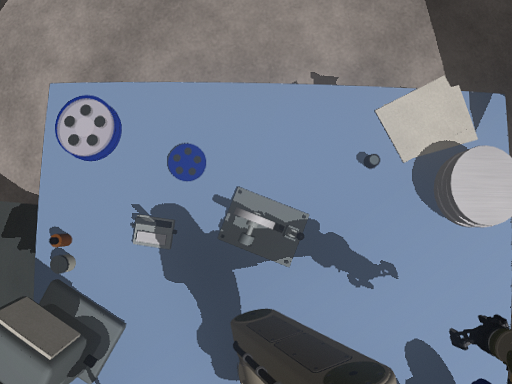

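```bash
cat > h.py <<'E'
from workcell import *
import cv2,numpy as np
from scipy.spatial.transform import Rotation as R
def q2R(q): return R.from_quat([q[1],q[2],q[3],q[0]])
def proj(c,P):
    i=camera_info(c); M=q2R(i["attitude"]).as_matrix()
    rv=cv2.Rodrigues(M.T)[0]; t=-M.T@np.array(i["xyz"])
    return cv2.projectPoints(np.atleast_2d(np.array(P,float)),rv,t,np.array(i["K"]),np.array(i["D"]))[0][:,0]
def ray(c,uv,z):
    i=camera_info(c); p=cv2.undistortPoints(np.array([[uv]],float),np.array(i["K"]),np.array(i["D"]))[0,0]
    d=q2R(i["attitude"]).apply([p[0],p[1],1]); o=np.array(i["xyz"]); return o+d*(z-o[2])/d[2]
def crop(c,im,x,y,w,h,s,name):
    cv2.imwrite(name,cv2.resize(im[y:y+h,x:x+w],None,fx=s,fy=s,interpolation=cv2.INTER_CUBIC))
E
python3 - <<'E'
from h import *
a=cv2.imread("pics/scene0.png");b=cv2.imread("pics/top0.png")
A=cv2.resize(a[125:225,175:295],None,fx=5,fy=5,interpolation=cv2.INTER_CUBIC)
B=cv2.resize(b[180:270,210:320],None,fx=5,fy=5,interpolation=cv2.INTER_CUBIC)
cv2.imwrite("pics/c1.png",A);cv2.imwrite("pics/c2.png",B)
print(ray("scene",(189,142),.202),ray("top",(301,236),.202),ray("scene",(247,169),.115),ray("top",(254,217),.175))
E
```

```text
[ 0.46281703 -0.06391916  0.202     ] [ 0.45660413 -0.06796305  0.202     ] [0.50419711 0.07058181 0.115     ] [0.50733433 0.0672405  0.175     ]
```

View pics/c1.png

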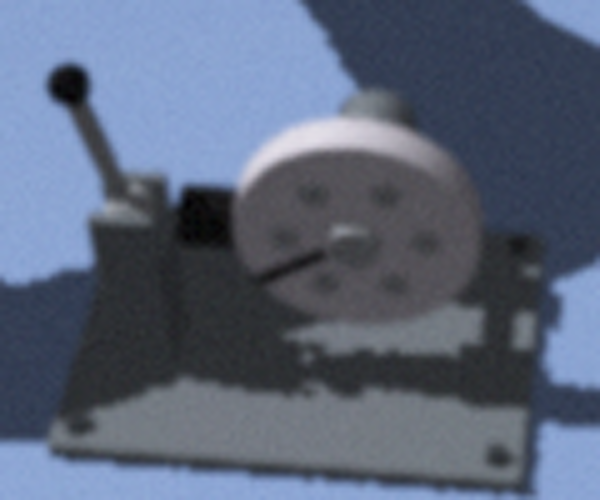

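View pics/c2.png

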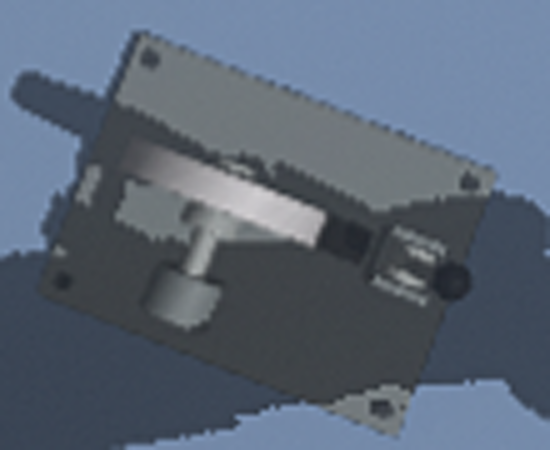

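```bash
cat >> h.py <<'E'
def W(p,P):
    c,s=np.cos(p[2]),np.sin(p[2]); P=np.atleast_2d(np.array(P,float))
    return np.c_[p[0]+c*P[:,0]-s*P[:,1],p[1]+s*P[:,0]+c*P[:,1],P[:,2]]
E
python3 - <<'E'
from h import *
from scipy.optimize import least_squares as L
ob=[("scene",(188.8,142),(0,-.122,.202)),("top",(300.4,236.2),(0,-.122,.202)),("scene",(246,173.4),(.019,0,.115)),("top",(255,217.4),(0,0,.18))]
f=lambda p:np.concatenate([proj(c,W(p,P))[0]-uv for c,uv,P in ob])
r=L(f,[.5,.07,-.3]); print(r.x,np.degrees(r.x[2]),r.fun.round(1))
p=r.x
e=ray("top",(210+140/5,180+32/5),.012)-ray("top",(210+495/5,180+175/5),.012);print("edge yaw",np.degrees(np.arctan2(-e[0],e[1])))
print("ball",W(p,(0,-.122,.202)),"top",W(p,(0,0,.18)))
print(proj("scene",ray("scene",(354,232),.0)),ray("scene",(354,232),.0),ray("top",(187,162),.016),ray("top",(153,232),.05),ray("top",(371,161),.02))
# line angle: black line end on front face
from scipy.optimize import minimize_scalar
g=lambda a:np.linalg.norm(proj("scene",W(p,(.011,-.06*np.sin(a),.115+.06*np.cos(a))))[0]-(175+262/5,125+281/5))
A=np.linspace(-3.14,3.14,629);v=[g(a) for a in A];print("line",A[np.argmin(v)],min(v))
E
```

```text
[ 0.49996903  0.0590089  -0.30474222] -17.460443218780053 [ 2.9 -0.3 -3.1 -2.7 -4.3  0.4  1.7  2.2]
edge yaw -20.54922661865483
ball [[ 0.46336327 -0.05736987  0.202     ]] top [[0.49996903 0.0590089  0.18      ]]
[[354. 232.]] [0.6895786  0.31237443 0.        ] [0.6904627  0.30554313 0.016     ] [0.45010218 0.40146988 0.05      ] [ 0.70883705 -0.3221299   0.02      ]
line 2.3400000000000003 1.2523830720560305
```

Run:
```python
from h import *
from scipy.optimize import least_squares as L
def f(p):
    a=p[3]; b=(0,-.122-.09*np.sin(a),.112+.09*np.cos(a))
    ob=[("scene",(188.8,142),b),("top",(300.4,236.2),b),("scene",(246,173.4),(.019,0,.115)),("top",(255,217.4),(0,0,.18))]
    return np.concatenate([proj(c,W(p,P))[0]-uv for c,uv,P in ob]+[[100*(p[2]+.358)]])
r=L(f,[.5,.07,-.3,.1]); p=r.x;print(p,np.degrees(p[2]),r.fun.round(1))
a=p[3];print("ball",W(p,(0,-.122-.09*np.sin(a),.112+.09*np.cos(a))))
```

```text
[ 0.50560693  0.06779943 -0.35488052  0.22324134] -20.33315606609206 [-0.5 -0.8 -0.4 -0.1 -0.9  1.3 -1.3  0.2  0.3]
ball [[ 0.45629098 -0.06528218  0.19976665]]
```

```bash
cat >> h.py <<'E'
P0=[.5056,.0678,-.355]
def delta(pts):
    """pts: list of (stand y, z, tilt deg about stand x, stand x) -> rows from the current pose"""
    s=get_state(); T=q2R(s["orientation"]); o=np.array(s["tcp_pos"])
    for q in pts:
        y,z,t=q[:3]; x=q[3] if len(q)>3 else 0
        w=W(P0,(x,y,z))[0]
        sx=W([0,0,P0[2]],(1,0,0))[0]; sy=W([0,0,P0[2]],(0,1,0))[0]
        B=R.from_rotvec(sx*np.radians(t))*R.from_matrix(np.c_[sy,sx,[0,0,-1]])
        print(q,np.round(100*T.inv().apply(w-o),2).tolist(),np.round(np.degrees((T.inv()*B).as_rotvec()),1).tolist())
E
python3 - <<'E'
from h import *
delta([(-.5,.29,0),(-.1,.29,0)])
print(globals().get("grip_point_offset"))
E
```

```text
(-0.5, 0.29, 0) [15.5, -7.82, -9.43] [0.0, 0.0, -47.4]
(-0.1, 0.29, 0) [42.59, -37.25, -9.44] [0.0, 0.0, -47.4]
0.0187
```

Request:
send_rows(series=[2, -2, -4, 0, 0, -6, 0, 4, -4, -8, 0, 0, -12, 0, 7, -6, -9.4, 0, 0, -18, 0, 10, -8.6, -9.4, 0, 0, -24, 0, 13, -11.2, -9.4, 0, 0, -30, 0, 16, -13.8, -9.4, 0, 0, -36, 0, 19, -16.4, -9.4, 0, 0, -42, 0, 22, -19, -9.4, 0, 0, -47.4, 0, 25, -21.6, -9.4, 0, 0, -47.4, 0, 28, -24.2, -9.4, 0, 0, -47.4, 0])

```text
clock: 1.63
tcp_pos: [0.3858, -0.2002, 0.2899]
orientation: [0.001, 0.821, 0.571, 0.0]
wrist_force: [1.4, 0.1, 0.2]
finger_gap: -0.0002
```

Run:
```python
from h import *
delta([(-.1,.29,0),(-.1,.18,0)])
print(get_state()["finger_gap"],get_state()["wrist_force"],get_state()["clock"])
```

```text
(-0.1, 0.29, 0) [19.29, 1.92, -0.01] [0.1, 0.0, 0.0]
(-0.1, 0.18, 0) [19.3, 1.91, 10.99] [0.1, 0.0, 0.0]
-0.00024563773512929163 [1.39065394 0.10912979 0.17097065] 1.6333
```

Request:
send_rows(series=[4, 0.4, 0, 0, 0, 0, 0, 8, 0.8, 0, 0, 0, 0, 0, 12, 1.2, 0, 0, 0, 0, 0, 16, 1.6, 0, 0, 0, 0, 0, 19.5, 1.9, 0, 0, 0, 0, 0, 19.5, 1.9, 3, 0, 0, 0, 0, 19.5, 1.9, 6.5, 0, 0, 0, 0, 19.5, 1.9, 9, 0, 0, 0, 0, 19.5, 1.9, 11, 0, 0, 0, 0, 19.5, 1.9, 11, 0, 0, 0, 0])

```text
clock: 2.47
tcp_pos: [0.468, -0.0249, 0.1756]
orientation: [-0.003, 0.821, 0.571, -0.002]
wrist_force: [-1.0, 0.4, -0.0]
finger_gap: 0.0001
```

Run:
```python
from h import *
im=read_camera("scene"); crop("scene",im,160,100,150,125,5,"pics/s2.png")
s=get_state();print(s["wrist_force"],s["clock"])
delta([(-.1,.18,0)]+[(-.122-.065*np.sin(a)+.017*np.cos(a),.112+.065*np.cos(a)+.004*np.sin(a),0) for a in (.2,.5,.8,1.1,1.3)])
```

```text
[-0.60395951 -0.49485631  0.52877878] 2.5167
(-0.1, 0.18, 0) [-0.01, 0.19, -0.2] [-0.2, 0.0, 0.0]
(np.float64(-0.11825237467837785), np.float64(0.17649900488286097), 0) [-1.83, 0.19, 0.15] [-0.2, 0.0, 0.0]
(np.float64(-0.13824375645713685), np.float64(0.17096056867729104), 0) [-3.83, 0.19, 0.7] [-0.2, 0.0, 0.0]
(np.float64(-0.15678413184956716), np.float64(0.16015536047116383), 0) [-5.68, 0.19, 1.78] [-0.2, 0.0, 0.0]
(np.float64(-0.17221734433975847), np.float64(0.14504857733290827), 0) [-7.23, 0.2, 3.3] [-0.2, 0.0, 0.0]
(np.float64(-0.18008380196549956), np.float64(0.13324165660226694), 0) [-8.01, 0.2, 4.48] [-0.2, 0.0, 0.0]
```

View pics/s2.png

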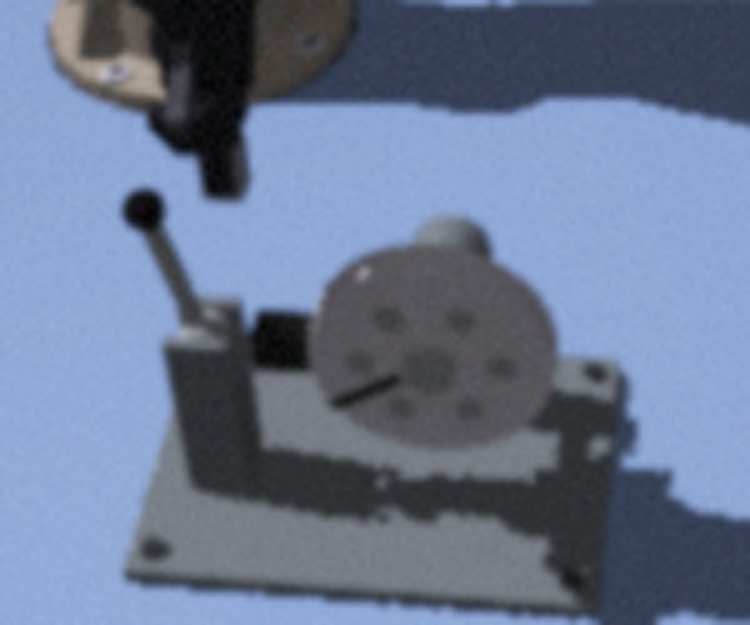

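Run:
```python
from h import *
s=get_state();print(s["tcp_pos"],proj("scene",s["tcp_pos"]),proj("top",s["tcp_pos"]),proj("scene",W(P0,[(0,-.142,.2),(0,-.1,.18),(0,0,.18),(.011,0,.115)])))
im=read_camera("top"); crop("top",im,210,160,120,110,5,"pics/t2.png")
im=read_camera("scene");d=silhouettes("scene","rim");print([(x["p"],x["box"]) for x in d])
```

```text
[ 0.46912169 -0.02524729  0.17796255] [[205.96484897 148.35158554]] [[285.50999904 230.99981907]] [[188.24412486 141.07113846]
 [205.68940872 148.21756268]
 [245.12228736 150.71711532]
 [245.50931762 172.49103791]]
[(0.67, [219.5, 148.8, 51.9, 38.5])]
```

View pics/t2.png

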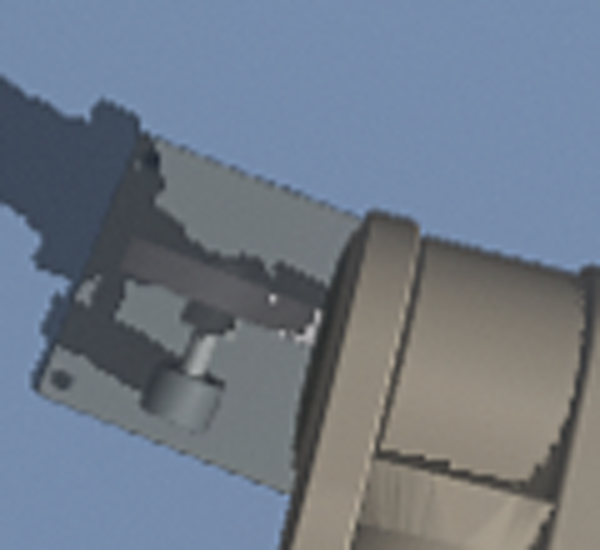

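Run:
```python
from h import *
im=read_camera("scene"); print(im[125:156,200:212].sum(2)); s=get_state(); print(s["finger_gap"],s["tcp_pos"],s["orientation"],s["clock"])
```

```text
[[ 26  48  22  42  52  53  57 191 361 487 520 521]
 [ 42  47  10  40  39  33  73 176 355 498 518 518]
 [ 48  37  37  39  38  69 117 164 323 487 520 522]
 [ 47  42  47  50  55  91 153 182 310 476 524 521]
 [ 44  39  32  41  61 109 165 193 305 465 517 516]
 [ 64  39  26  32  56 105 161 194 272 432 503 524]
 [ 56  47  41  33  49  94 163 177 252 399 503 516]
 [ 81  36  45  57  60  87 145 178 232 378 500 521]
 [103  37  53  53  45  74 132 171 237 386 500 529]
 [124  41  38  59  47  77 127 173 223 353 489 527]
 [153  46  33  51  35  66 114 179 239 371 495 526]
 [170  68  50  51  42  67 107 189 287 409 498 525]
 [246 123  96  93  88  76 121 218 321 454 509 533]
 [362 275 225 197 180 188 218 293 394 487 515 525]
 [477 435 389 378 355 366 374 401 469 517 523 528]
 [528 508 491 488 487 490 492 507 510 523 523 525]
 [523 526 521 528 527 521 523 525 523 525 516 517]
 [530 525 533 518 528 523 525 525 522 528 534 523]
 [526 524 529 519 528 518 525 525 520 533 530 523]
 [534 532 528 525 525 526 520 521 526 524 533 528]
 [523 523 528 525 533 533 531 531 526 532 526 530]
 [526 529 529 535 529 523 534 525 531 517 527 528]
 [534 526 521 525 528 525 526 530 527 529 524 526]
 [517 525 532 522 530 522 525 526 527 527 523 524]
 [529 530 530 523 524 531 530 536 528 526 533 537]
 [522 531 532 529 520 519 527 524 522 534 526 518]
 [528 526 525 539 537 526 521 520 529 524 533 528]
 [531 517 531 529 536 523 526 529 535 526 534 531]
 [534 526 527 528 532 523 531 528 534 534 529 527]
 [528 532 534 525 531 527 528 533 530 535 528 530]
 [517 530 530 528 538 526 533 529 530 525 528 526]]
-4.057687213036634e-05 [ 0.47216424 -0.02622564  0.18143563] [0.00123503 0.82084755 0.57114506 0.00104754] 2.7167
```

Request:
send_rows(series=[-1, 0, 0.2, 0, 0, 0, 0, -2, 0, 0.4, 0, 0, 0, 0, -3, 0, 0.6, 0, 0, 0, 0, -4, 0, 0.9, 0, 0, 0, 0, -5, 0, 1.2, 0, 0, 0, 0, -5, 0, 1.2, 0, 0, 0, 0])

```text
clock: 3.22
tcp_pos: [0.4531, -0.075, 0.1678]
orientation: [0.001, 0.822, 0.57, -0.0]
wrist_force: [0.3, -0.0, 1.6]
finger_gap: 0.0
```

Run:
```python
from h import *
im=read_camera("scene"); crop("scene",im,160,100,150,125,5,"pics/s3.png")
s=get_state();print(s["wrist_force"],s["clock"],s["tcp_pos"],proj("scene",s["tcp_pos"]))
delta([(-.15,.168,0)])
```

```text
[0.16238029 0.31986321 0.56958502] 3.2667 [ 0.45325338 -0.07418398  0.1677472 ] [[186.53504585 150.71842773]]
(-0.15, 0.168, 0) [0.13, -0.03, -0.03] [0.0, 0.0, -0.1]
```

View pics/s3.png

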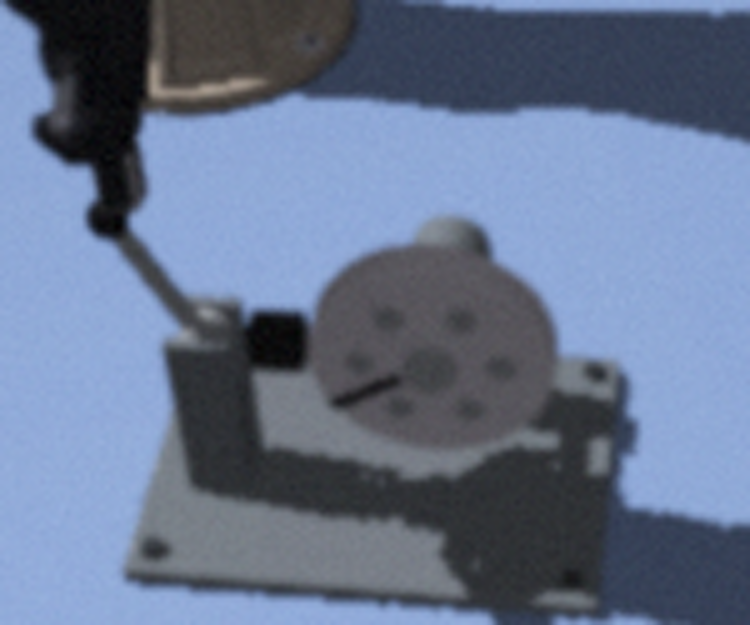

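Request:
send_rows(series=[-1, 0, 1, 0, 0, 0, 0, -2, 0, 2, 0, 0, 0, 0, -3, 0, 2.8, 0, 0, 0, 0, -3.8, 0, 3.6, 0, 0, 0, 0, -4, 0, 4.2, 0, 0, 0, 0, -4, 0, 4.2, 0, 0, 0, 0])

```text
clock: 3.77
tcp_pos: [0.4383, -0.1103, 0.124]
orientation: [-0.001, 0.821, 0.571, -0.001]
wrist_force: [0.4, 0.0, -0.0]
finger_gap: -0.0
```

```bash
cat >> h.py <<'E'
def line(im):
    """line angle about stand x (0=up, toward -y positive), darkest sector on front face"""
    g=cv2.cvtColor(im,cv2.COLOR_BGR2GRAY); A=np.radians(np.arange(-180,180,1.)); out=[]
    for a in A:
        P=W(P0,[(.011,-r*np.sin(a),.115+r*np.cos(a)) for r in np.linspace(.024,.06,13)])
        uv=proj("scene",P).astype(np.float32); v=cv2.remap(g,uv[:,:1],uv[:,1:],cv2.INTER_LINEAR)
        out.append(np.percentile(v,75))
    i=np.argsort(out)[:8]; return np.degrees(A[i]).round(),np.round(np.array(out)[i]),np.median(out)
E
python3 - <<'E'
from h import *
im=read_camera("scene"); crop("scene",im,150,90,150,125,5,"pics/s4.png")
s=get_state();print(s["wrist_force"],s["clock"],s["tcp_pos"])
print(line(im)); delta([(-.19,.126,0)])
print(line(cv2.imread("pics/scene0.png")))
E
```

```text
[ 0.20777006  0.24026451 -0.39581652] 3.8167 [ 0.43849882 -0.11004782  0.12452348]
(array([124., 125., 123., 126., 122., 121., 127., 120.]), array([35., 36., 37., 40., 40., 45., 46., 52.]), np.float64(87.0))
(-0.19, 0.126, 0) [0.01, 0.11, -0.15] [-0.2, -0.0, -0.0]
(array([124., 125., 123., 126., 122., 121., 127., 120.]), array([35., 36., 36., 39., 39., 43., 44., 49.]), np.float64(83.0))
```

View pics/s4.png

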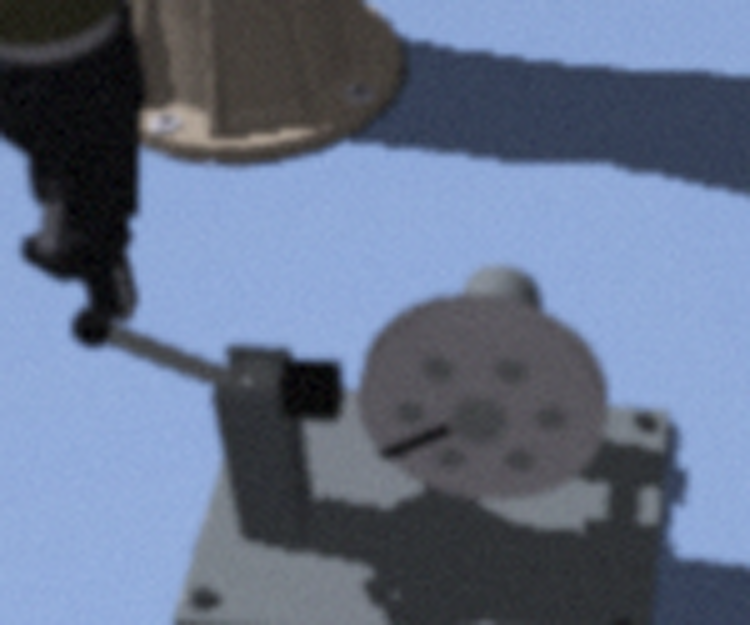

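Run:
```python
from h import *
for a in np.arange(.7,1.35,.1): print(round(a,1),proj("scene",W(P0,(0,-.122-.09*np.sin(a),.112+.09*np.cos(a)))))
s=get_state();print(proj("scene",s["tcp_pos"]))
```

```text
0.7 [[174.80301293 146.05814051]]
0.8 [[172.72447947 147.74527915]]
0.9 [[170.95652771 149.61471413]]
1.0 [[169.51313752 151.64269863]]
1.1 [[168.40393371 153.80441192]]
1.2 [[167.63432844 156.07438276]]
1.3 [[167.20573153 158.42688121]]
[[174.92853402 161.82290385]]
```

Request:
send_rows(series=[-0.4, 0, 0.7, 0, 0, 0, 0, -0.6, 0, 1.4, 0, 0, 0, 0, -0.8, 0, 1.8, 0, 0, 0, 0, -0.8, 0, 1.8, 0, 0, 0, 0])

```text
clock: 4.15
tcp_pos: [0.4376, -0.1171, 0.1087]
orientation: [0.0, 0.821, 0.572, 0.001]
wrist_force: [-1.7, 4.3, 13.7]
finger_gap: -0.0005
```

Run:
```python
from h import *
im=read_camera("scene"); cv2.imwrite("pics/s5.png",im)
s=get_state();print(s["wrist_force"],s["clock"],s["tcp_pos"])
g=im[140:175,155:180].sum(2); 
b=(cv2.blur(im.sum(2).astype(np.float32),(5,5)))
sub=b[150:170,160:176]; i=np.unravel_index(sub.argmin(),sub.shape); print(i[1]+160,i[0]+150)
print(line(im)[0]); 
for d in silhouettes("scene","lever"): print(d["p"],d["box"])
delta([(-.198,.106,0),(-.15,.29,0),(0,.29,0)])
```

```text
[-1.1835904   4.27267034 12.90018304] 4.2 [ 0.43761361 -0.11708264  0.10877996]
168 150
[124. 123. 125. 122. 126. 121. 127. 120.]
0.71 [160.5, 155.4, 43.4, 11.7]
(-0.198, 0.106, 0) [-0.1, -0.05, 0.28] [0.1, -0.1, 0.1]
(-0.15, 0.29, 0) [4.73, -0.01, -18.11] [0.1, -0.1, 0.1]
(0, 0.29, 0) [19.73, 0.0, -18.09] [0.1, -0.1, 0.1]
```

Request:
send_rows(series=[0, 0, -4, 0, 0, 0, 0, 0, 0, -8, 0, 0, 0, 0, 0, 0, -12, 0, 0, 0, 0, 3, 0, -15, 0, 0, 0, 0, 7, 0, -15, 0, 0, 0, 0.55, 11, 0, -15, 0, 0, 0, 0.55, 15, 0, -15, 0, 0, 0, 0.55, 18, 0, -14, 0, 0, 0, 0.55, 19.8, 0, -12, 0, 0, 0, 0.55, 19.8, 0, -10, 0, 0, 0, 0.55])

```text
clock: 5.08
tcp_pos: [0.5072, 0.0714, 0.2068]
orientation: [0.0, 0.819, 0.573, 0.001]
wrist_force: [0.8, -1.0, -0.0]
finger_gap: 0.0468
```

Run:
```python
from h import *
im=read_camera("scene"); crop("scene",im,150,90,150,125,5,"pics/s6.png")
s=get_state();print(s["wrist_force"],s["clock"],s["tcp_pos"],s["finger_gap"],proj("scene",s["tcp_pos"]))
print(line(im)[0]); 
delta([(0,.19,0),(0,.145,0)])
```

```text
[-2.28420186  0.17093889 -4.32063213] 5.1333 [0.50391224 0.07006636 0.202145  ] 0.04693369479208415 [[245.53060807 143.27311093]]
[124. 125. 123. 122. 126. 121. 127. 120.]
(0, 0.19, 0) [-0.15, 0.24, 1.21] [-0.3, 0.1, 0.2]
(0, 0.145, 0) [-0.14, 0.27, 5.71] [-0.3, 0.1, 0.2]
```

View pics/s6.png

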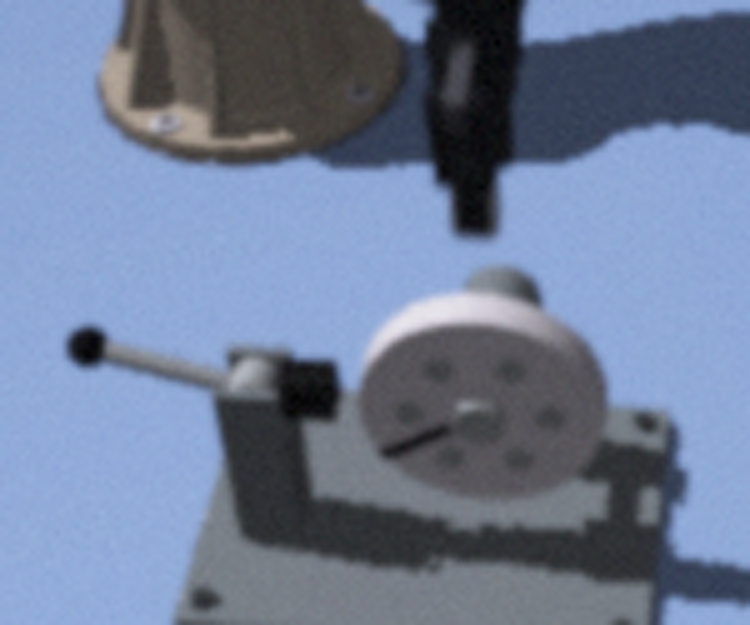

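Request:
send_rows(series=[-0.1, 0.1, 2, 0, 0, 0, 0.55, -0.1, 0.1, 4, 0, 0, 0, 0.55, -0.1, 0.1, 5.5, 0, 0, 0, 0.55, -0.1, 0.1, 6.5, 0, 0, 0, 0.55, -0.1, 0.1, 7.2, 0, 0, 0, 0.55, -0.1, 0.1, 7.2, 0, 0, 0, 0.55], newtons=50)

```text
clock: 5.63
tcp_pos: [0.5053, 0.0664, 0.1344]
orientation: [-0.001, 0.821, 0.571, -0.001]
wrist_force: [-0.3, 0.5, 0.5]
finger_gap: 0.0468
```

Run:
```python
from h import *
im=read_camera("scene"); crop("scene",im,150,90,150,125,5,"pics/s7.png")
s=get_state();print(s["wrist_force"],s["clock"],s["tcp_pos"],s["finger_gap"],proj("scene",s["tcp_pos"]))
print(line(im)[0]); 
delta([(0,.134,0)])
g=cv2.cvtColor(im,cv2.COLOR_BGR2GRAY);print(g[130:170:2,236:256:2])
```

```text
[0.40365357 0.09232953 1.19438693] 5.6833 [0.50594052 0.06646776 0.13538412] 0.04695691260617243 [[245.31167081 164.02018817]]
[124. 123. 125. 126. 122. 121. 127. 120.]
(0, 0.134, 0) [0.11, -0.08, 0.14] [-0.0, 0.0, -0.0]
[[ 37  32  65  64  18  13  15  34 139 172]
 [ 49  42  76  58  16  12  13  35 137 168]
 [ 49  50  77  57  14   7  18  64 159 166]
 [ 43  59  78  51  22  13  17  70 163 164]
 [ 36  68  77  47  28  14  21  71 158 166]
 [ 24  39  41  23  22  18  17  62 158 169]
 [ 15  23  31  17  11  16  18  46 152 165]
 [ 29  16  26  18  12  10  13  41 108 126]
 [ 36  18  13  13  15  11  15  56  98  84]
 [ 63  15  14  15  14  11  72 119 108  80]
 [ 91  15  15  21  14  18 134 192 173 138]
 [142  48  18  14  15  25 148 198 192 184]
 [195 136  37  17  13  38 127 182 181 174]
 [101  83  42  10  12  39  74 100 110 132]
 [ 92  86  42  10  11  41  72  90  83  87]
 [ 88  81  54  28  28  46  79  84  87  87]
 [ 78  71  75  79  83  79  82  77  71  81]
 [ 66  66  77  90  87  90  81  69  64  72]
 [ 82  79  84  86  88  90  83  80  79  80]
 [ 87  85  87  86  90  88  88  88  88  89]]
```

Request:
send_rows(series=[0, 0, 0.2, 0, 0, 0, 0, 0, 0, 0.2, 0, 0, 0, 0, 0, 0, 0.2, 0, 0, 0, 0, 0, 0, 0.2, 0, 0, 0, 0, 0, 0, 0.2, 0, 0, 0, 0], newtons=50)

```text
clock: 6.1
tcp_pos: [0.5052, 0.0672, 0.1346]
orientation: [-0.001, 0.821, 0.571, -0.0]
wrist_force: [-5.2, 1.8, 5.3]
finger_gap: 0.0203
```

Run:
```python
from h import *
im=read_camera("scene"); cv2.imwrite("pics/s8.png",im)
s=get_state();print(s["wrist_force"],s["ft_torque"],s["clock"],s["tcp_pos"],s["finger_gap"],s["joint_pos"])
print(line(im)[0])
r=.018
pts=[(-(r)*np.sin(np.radians(t)),.115+r*np.cos(np.radians(t)),t) for t in (0,10,20,30,40,-10,-20,-30,-40)]
delta(pts)
```

```text
[-4.86216592  1.24953579  5.21050245] [0.32397215 1.07514793 0.06772874] 6.15 [0.50517378 0.06721237 0.13458544] 0.020165718761481828 [-2.58476428e-02  2.15789856e-01 -2.35829426e-01  1.12014717e+00
  7.32423704e-04  1.89909273e+00]
[124. 125. 123. 126. 122. 121. 127. 128.]
(np.float64(-0.0), np.float64(0.133), 0) [0.07, 0.02, 0.16] [-0.1, -0.0, 0.0]
(np.float64(-0.003125667198004746), np.float64(0.13272653955421976), 10) [-0.24, 0.02, 0.19] [-0.1, 10.0, 0.0]
(np.float64(-0.006156362579862036), np.float64(0.13191446717414634), 20) [-0.55, 0.02, 0.27] [-0.1, 20.0, 0.0]
(np.float64(-0.008999999999999998), np.float64(0.1305884572681199), 30) [-0.83, 0.02, 0.4] [-0.1, 30.0, 0.0]
(np.float64(-0.011570176974357705), np.float64(0.12878879997614162), 40) [-1.09, 0.02, 0.58] [-0.1, 40.0, 0.0]
(np.float64(0.003125667198004746), np.float64(0.13272653955421976), -10) [0.38, 0.02, 0.19] [-0.1, -10.0, 0.1]
(np.float64(0.006156362579862036), np.float64(0.13191446717414634), -20) [0.69, 0.02, 0.27] [-0.1, -20.0, 0.1]
(np.float64(0.008999999999999998), np.float64(0.1305884572681199), -30) [0.97, 0.02, 0.4] [-0.1, -30.0, 0.1]
(np.float64(0.011570176974357705), np.float64(0.12878879997614162), -40) [1.23, 0.02, 0.58] [-0.0, -40.0, 0.1]
```

Request:
send_rows(series=[-0.24, 0, 0.02, 0, 7, 0, 0, -0.47, 0, 0.06, 0, 14, 0, 0, -0.7, 0, 0.13, 0, 21, 0, 0, -0.92, 0, 0.23, 0, 28, 0, 0, -1.12, 0, 0.35, 0, 35, 0, 0, -1.25, 0, 0.46, 0, 40, 0, 0, -1.25, 0, 0.46, 0, 40, 0, 0, -1.25, 0, 0.46, 0, 40, 0, 0])

```text
clock: 6.82
tcp_pos: [0.5006, 0.0541, 0.1291]
orientation: [-0.197, 0.773, 0.535, 0.281]
wrist_force: [-8.3, -2.5, 7.1]
finger_gap: 0.0205
```

Run:
```python
from h import *
im=read_camera("scene"); crop("scene",im,150,90,150,125,5,"pics/s9.png")
s=get_state();print(s["wrist_force"],s["ft_torque"],s["clock"],s["tcp_pos"],s["finger_gap"])
print(line(im)[0]); delta([(-.0125,.1299,40)])
```

```text
[-8.7627697  -2.75145376  7.89010871] [0.04765935 1.2484349  0.88536677] 6.8667 [0.50063308 0.05426757 0.1292333 ] 0.020160645792536788
[164. 165. 163. 166. 167. 162. 168. 161.]
(-0.0125, 0.1299, 40) [0.19, -0.01, 0.07] [-0.1, -0.0, -0.2]
```

View pics/s9.png

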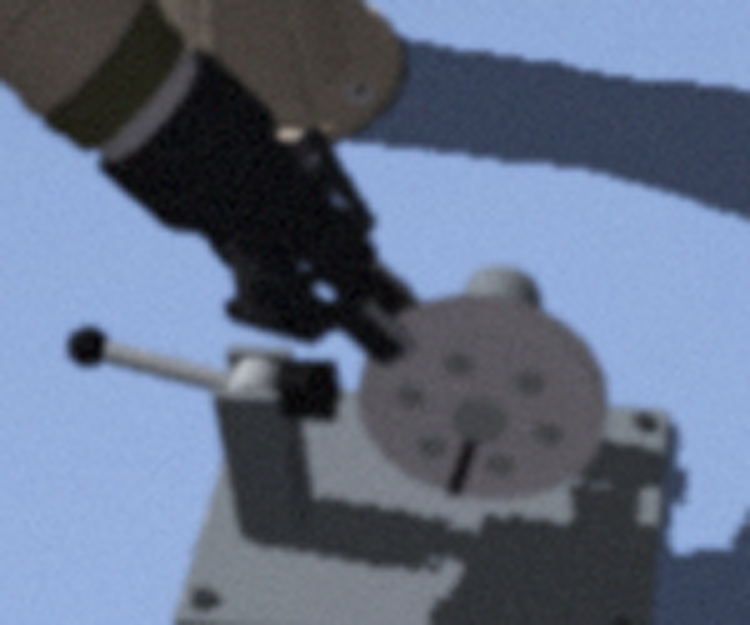

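Request:
send_rows(series=[0, 0, 0, 0, 0, 0, 0.5, 0, 0, 0, 0, 0, 0, 0.5, 0, 0, 0, 0, 0, 0, 0.5, 0, 0, 0, 0, 0, 0, 0.5, 0, 0, 0, 0, 0, 0, 0.5, 0, 0, 0, 0, 0, 0, 0.5, 0, 0, 0, 0, 0, 0, 0.5, 0, 0, 0, 0, 0, 0, 0.5])

```text
clock: 7.53
tcp_pos: [0.5019, 0.0551, 0.129]
orientation: [-0.195, 0.771, 0.537, 0.281]
wrist_force: [0.2, 0.4, -0.3]
finger_gap: 0.0429
```

Run:
```python
from h import *
for k in range(4):
    im=read_camera("scene"); print(line(im)[0][:5],line(im)[1][:3],get_state()["clock"])
s=get_state();print(s["wrist_force"],s["finger_gap"])
```

```text
[-135. -136. -137. -134. -138.] [41. 41. 42.] 7.5833
[-129. -130. -128. -131. -132.] [43. 44. 44.] 7.6333
[-124. -125. -123. -126. -122.] [41. 41. 43.] 7.6833
[-119. -120. -118. -117. -121.] [41. 42. 43.] 7.7333
[-0.35934817 -0.32519301 -0.24328381] 0.04240375319298642
```

Request:
send_rows(series=[0, 0, 0, 0, 0, 0, 0.5, 0, 0, 0, 0, 0, 0, 0.5, 0, 0, 0, 0, 0, 0, 0.5, 0, 0, 0, 0, 0, 0, 0.5, 0, 0, 0, 0, 0, 0, 0.5, 0, 0, 0, 0, 0, 0, 0.5, 0, 0, 0, 0, 0, 0, 0.5, 0, 0, 0, 0, 0, 0, 0.5, 0, 0, 0, 0, 0, 0, 0.5, 0, 0, 0, 0, 0, 0, 0.5])

```text
clock: 8.57
tcp_pos: [0.5019, 0.0549, 0.129]
orientation: [-0.195, 0.771, 0.537, 0.281]
wrist_force: [0.2, -0.1, -0.5]
finger_gap: 0.0424
```

Request:
send_rows(series=[0, 0, 0, 0, 0, 0, 0.5, 0, 0, 0, 0, 0, 0, 0.5, 0, 0, 0, 0, 0, 0, 0.5, 0, 0, 0, 0, 0, 0, 0.5, 0, 0, 0, 0, 0, 0, 0.5, 0, 0, 0, 0, 0, 0, 0.5, 0, 0, 0, 0, 0, 0, 0.5, 0, 0, 0, 0, 0, 0, 0.5, 0, 0, 0, 0, 0, 0, 0.5, 0, 0, 0, 0, 0, 0, 0.5])

```text
clock: 9.4
tcp_pos: [0.5019, 0.055, 0.129]
orientation: [-0.195, 0.771, 0.537, 0.281]
wrist_force: [0.2, -1.1, 0.0]
finger_gap: 0.0426
```

Run:
```python
from h import *
for k in range(6):
    im=read_camera("scene"); l=line(im); print(l[0][:5],l[1][:3],get_state()["clock"])
```

```text
[-82. -83. -84. -81. -85.] [40. 40. 43.] 9.45
[-82. -83. -81. -84. -85.] [39. 40. 44.] 9.5
[-82. -83. -84. -81. -85.] [39. 40. 42.] 9.55
[-83. -82. -84. -81. -85.] [40. 40. 44.] 9.6
[-83. -82. -84. -81. -85.] [40. 40. 43.] 9.65
[-82. -83. -84. -81. -85.] [39. 40. 43.] 9.7
```

Request:
send_rows(series=[0.24, 0, 0.01, 0, -7, 0, 0.5, 0.47, 0, 0.06, 0, -14, 0, 0.5, 0.7, 0, 0.13, 0, -21, 0, 0.5, 0.92, 0, 0.23, 0, -28, 0, 0.5, 1.12, 0, 0.35, 0, -35, 0, 0.5, 1.3, 0, 0.5, 0, -42, 0, 0.5, 1.47, 0, 0.67, 0, -49, 0, 0.5, 1.62, 0, 0.86, 0, -56, 0, 0.5, 1.74, 0, 1.06, 0, -63, 0, 0.5, 1.83, 0, 1.28, 0, -70, 0, 0.5])

```text
clock: 10.53
tcp_pos: [0.5109, 0.0768, 0.1325]
orientation: [0.151, 0.792, 0.552, -0.212]
wrist_force: [0.6, -0.5, 0.3]
finger_gap: 0.0428
```

Run:
```python
from h import *
im=read_camera("scene"); print(line(im)[0][:5]); s=get_state(); print(s["clock"],s["wrist_force"],s["joint_pos"])
delta([(-.0195*np.sin(np.radians(t)),.115+.0195*np.cos(np.radians(t)),t) for t in (-30,-40)])
```

```text
[-82. -83. -84. -81. -85.]
10.5833 [ 0.66274426  3.38565703 -6.32129493] [ 0.26911531  0.54453343  0.08623849  1.45200596 -0.42669319  2.26230698]
(np.float64(0.009749999999999998), np.float64(0.13188749537379657), -30) [-0.56, 0.06, -0.52] [-0.2, 0.9, 0.5]
(np.float64(0.012534358388887515), np.float64(0.12993786664082008), -40) [-0.22, 0.06, -0.49] [-0.2, -9.1, 0.5]
```

Request:
send_rows(series=[0.2, 0, 0.02, 0, -5, 0, 0.5, 0.34, 0, 0.03, 0, -10, 0, 0.5, 0.34, 0, 0.03, 0, -10, 0, 0.5])

```text
clock: 10.83
tcp_pos: [0.5091, 0.0802, 0.1232]
orientation: [0.195, 0.769, 0.538, -0.286]
wrist_force: [-1.5, 0.2, -2.2]
finger_gap: 0.0426
```

Run:
```python
from h import *
im=read_camera("scene"); print(line(im)[0][:5]); s=get_state(); print(s["clock"],s["wrist_force"])
delta([(-.0195*np.sin(np.radians(t)),.115+.0195*np.cos(np.radians(t)),t) for t in (-40,)])
```

```text
[-82. -83. -81. -84. -85.]
10.8833 [ 0.21001927 -0.24369822  0.35279512]
(np.float64(0.012534358388887515), np.float64(0.12993786664082008), -40) [-0.33, 0.03, -0.37] [-0.2, 0.2, 0.4]
```

Request:
send_rows(series=[-0.3, 0, -0.35, 0, 0, 0, 0.5, -0.3, 0, -0.35, 0, 0, 0, 0, -0.3, 0, -0.35, 0, 0, 0, 0, -0.3, 0, -0.35, 0, 0, 0, 0, -0.3, 0, -0.35, 0, 0, 0, 0, -0.3, 0, -0.35, 0, 0, 0, 0])

```text
clock: 11.38
tcp_pos: [0.5093, 0.0787, 0.1362]
orientation: [0.194, 0.772, 0.537, -0.279]
wrist_force: [-4.9, 6.1, 4.0]
finger_gap: 0.0199
```

Request:
send_rows(series=[-0.24, 0, 0.01, 0, 7, 0, 0, -0.47, 0, 0.06, 0, 14, 0, 0, -0.7, 0, 0.13, 0, 21, 0, 0, -0.92, 0, 0.23, 0, 28, 0, 0, -1.12, 0, 0.35, 0, 35, 0, 0, -1.3, 0, 0.5, 0, 42, 0, 0, -1.47, 0, 0.67, 0, 49, 0, 0, -1.62, 0, 0.86, 0, 56, 0, 0, -1.74, 0, 1.06, 0, 63, 0, 0, -1.83, 0, 1.28, 0, 70, 0, 0])

```text
clock: 12.22
tcp_pos: [0.5018, 0.0585, 0.1341]
orientation: [-0.149, 0.792, 0.552, 0.216]
wrist_force: [23.4, 25.8, -53.2]
finger_gap: 0.0198
```

Run:
```python
from h import *
im=read_camera("scene"); print(line(im)[0][:5]); s=get_state(); print(s["clock"],s["wrist_force"],s["finger_gap"])
delta([(-.0195*np.sin(np.radians(t)),.115+.0195*np.cos(np.radians(t)),t) for t in (30,40,)])
```

```text
[-17. -18. -16. -15. -19.]
12.2667 [ 11.69917253  17.36781371 -20.13938386] 0.019967857668729043
(np.float64(-0.009749999999999998), np.float64(0.13188749537379657), 30) [0.21, 0.01, 0.19] [0.1, -0.8, -0.2]
(np.float64(-0.012534358388887515), np.float64(0.12993786664082008), 40) [-0.13, 0.01, 0.21] [0.1, 9.2, -0.2]
```

Request:
send_rows(series=[0, 0, 0, 0, 0, 0, 0.5, 0, 0, 0, 0, 0, 0, 0.5, 0, 0, 0, 0, 0, 0, 0.5, 0, 0, 0, 0, 0, 0, 0.5, 0, 0, 0, 0, 0, 0, 0.5, 0, 0, 0, 0, 0, 0, 0.5, 0, 0, 0, 0, 0, 0, 0.5, 0, 0, 0, 0, 0, 0, 0.5, 0, 0, 0, 0, 0, 0, 0.5, 0, 0, 0, 0, 0, 0, 0.5])

```text
clock: 13.1
tcp_pos: [0.5028, 0.0577, 0.1355]
orientation: [-0.148, 0.793, 0.552, 0.212]
wrist_force: [-0.2, -0.6, -0.9]
finger_gap: 0.0428
```

Run:
```python
from h import *
im=read_camera("scene"); print(line(im)[0][:5]); s=get_state(); print(s["clock"],s["wrist_force"],s["finger_gap"])
```

```text
[-37. -36. -38. -35. -39.]
13.15 [ 0.40010695  0.54821032 -0.32104351] 0.04274811778061334
```

Request:
send_rows(series=[0, 0, 0, 0, 0, 0, 0.5, 0, 0, 0, 0, 0, 0, 0.5, 0, 0, 0, 0, 0, 0, 0.5, 0, 0, 0, 0, 0, 0, 0.5, 0, 0, 0, 0, 0, 0, 0.5, 0, 0, 0, 0, 0, 0, 0.5, 0, 0, 0, 0, 0, 0, 0.5, 0, 0, 0, 0, 0, 0, 0.5, 0, 0, 0, 0, 0, 0, 0.5, 0, 0, 0, 0, 0, 0, 0.5])

```text
clock: 13.98
tcp_pos: [0.5028, 0.0575, 0.1355]
orientation: [-0.148, 0.793, 0.552, 0.212]
wrist_force: [-0.2, -0.5, -0.1]
finger_gap: 0.0429
```

Run:
```python
from h import *
im=read_camera("scene"); print(line(im)[0][:5]);cv2.imwrite("pics/s10.png",im); s=get_state(); print(s["clock"],s["wrist_force"],s["finger_gap"],s["tcp_pos"])
delta([(-.0195*np.sin(np.radians(t)),.115+.0195*np.cos(np.radians(t)),t) for t in (30,)])
```

```text
[-39. -38. -37. -40. -36.]
14.0333 [-0.5552022   0.00905866  0.29752946] 0.042686433224063826 [0.50282778 0.05753939 0.13555406]
(np.float64(-0.009749999999999998), np.float64(0.13188749537379657), 30) [-0.11, -0.1, 0.36] [-0.0, 0.0, 0.0]
```

Request:
send_rows(series=[0, 0, 0, 0, 0, 0, 0, 0, 0, 0, 0, 0, 0, 0, 0, 0, 0, 0, 0, 0, 0, 0, 0, 0, 0, 0, 0, 0, 0, 0, 0, 0, 0, 0, 0, 0.2, 0, 0.02, 0, -5.5, 0, 0, 0.43, 0, 0.06, 0, -11, 0, 0, 0.65, 0, 0.13, 0, -16.5, 0, 0, 0.86, 0, 0.21, 0, -22, 0, 0, 0.86, 0, 0.21, 0, -22, 0, 0])

```text
clock: 14.87
tcp_pos: [0.5054, 0.0678, 0.138]
orientation: [-0.039, 0.818, 0.572, 0.055]
wrist_force: [-4.9, -2.2, 4.6]
finger_gap: 0.0205
```

Run:
```python
from h import *
im=read_camera("scene"); print(line(im)[0][:8]); crop("scene",im,150,90,150,125,5,"pics/s11.png"); s=get_state(); print(s["clock"],s["wrist_force"],s["finger_gap"],s["tcp_pos"])
for c in ("scene",):
    for l in ("reel","splicer","loupe"): print(l,[x["box"] for x in silhouettes(c,l)[:1]])
```

```text
[-62. -63. -64. -61. -65. -66. -60. -67.]
14.9167 [-3.7989812  -1.45554341  4.54035019] 0.01938872239240597 [0.50519063 0.06731525 0.13800915]
reel [[330.2, 210.8, 51.6, 46.3]]
splicer [[328.3, 147.8, 50.7, 29.4]]
loupe [[89.3, 272.1, 26.1, 31.3]]
```

View pics/s11.png

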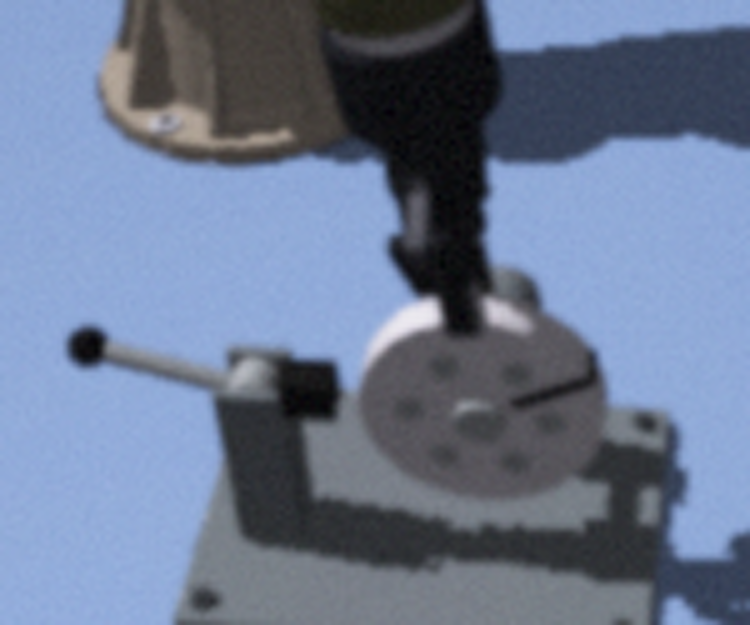

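Request:
send_rows(series=[-0.07, 0, 0, 0, 2, 0, 0, -0.07, 0, 0, 0, 2, 0, 0, -0.07, 0, 0, 0, 2, 0, 0, -0.07, 0, 0, 0, 2, 0, 0, -0.07, 0, 0, 0, 2, 0, 0, -0.07, 0, 0, 0, 2, 0, 0])

```text
clock: 15.57
tcp_pos: [0.5042, 0.0645, 0.1377]
orientation: [-0.051, 0.818, 0.568, 0.072]
wrist_force: [-5.3, 2.1, 3.0]
finger_gap: 0.0203
```

Run:
```python
from h import *
for k in range(2): print(line(read_camera("scene"))[0][:6])
s=get_state(); print(s["clock"],s["wrist_force"],s["finger_gap"],s["qvel"])
print(hand_in())
```

```text
[-58. -59. -57. -60. -56. -61.]
[-58. -59. -57. -60. -56. -61.]
15.6667 [-4.94268031  1.7693721   4.01238929] 0.019360378539750037 [-9.43235938e-04  1.08420584e-03 -1.42762961e-03 -2.00091598e-04
 -9.27964064e-05  1.42936284e-03]
the job is handed in; nothing more can be done
None
```

I flipped the cam lever to its end stop (about 1.3 rad) and found the heavy side. I handed the job in at 15.7 s with the wheel held still and the brake off; `hand_in` gives no verdict.

**Finding the heavy side:** The wheel started stuck near heavy side up. Released from one side it rolled and stuck with the line at -83°; released from the other side it stuck at about -38.5°. The midpoint, about -60.5°, is the bottom. The half-width of 22° agrees with the 20–30° you gave.

**Last checks:**
- The line reads about -58.5°, roughly 2° from the midpoint, with an allowance of 12.6°.
- The fingers are closed on the rim at a 50 N grip setting, the line did not move between two pictures, and joint speeds are near zero.
- The lever was at its end stop in the last picture I viewed. The reel, splicer and loupe were within about 3 pixels of their starting places, so they had not moved noticeably.

**What disagreed:**
- The fingertips, both in the pictures and by contact, sat about 25–30 mm above the reported TCP. I allowed for that when gripping.
- The lever started at about 0.22 rad rather than upright.
- The finger gap reads 19–20 mm on the 22 mm disc.
- While I turned the wheel in the grip, the wrist force reached about 64 N at the end of one move, under the 120 N limit.

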